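# Snap up the sprung stop and bring the shaft against it

## Robot

A 6-joint arm with a two-finger parallel gripper is mounted at the origin on the work surface. World frame = base frame: x ahead of the robot, y to its left, z up, the work surface at z = 0. Lengths are in m, angles in rad, forces in N, time in s.
With the tool pointing down it reaches from about 0.375 to 0.975 m from the base axis. Payload 3.8 kg.
Tool frame: the origin (TCP) lies midway between the tips of the shut fingers; the grasp point (between the pads) lies 19 mm behind it; z points along the fingers, y is the line along which they close (so a half turn about z gives the same grasp; the last joint's range is limited). The gripper opens to 85 mm and grips with 20 to 120 N. Pads are 22 mm wide; open, the fingers measure 114 mm over their backs; the gripper's body (76 mm by 85 mm) begins 54 mm behind the grasp point. The pads swing forward as they close: fully open they stand 13 mm farther back than shut.
Start: joints at [-1.196, 0.264, 1.604, -0, 1.274, -0.037], TCP at [0.27, -0.619, 0.231] pointing down, gripper open.
Joint ranges: [-2.63, 2.63], [-0.94, 2.18], [0.31, 2.57], [-1.31, 4.45], [0, 2.66], [-2.55, 2.55]. Speed limits (rad/s): [2.57, 2.57, 3.14, 3.14, 3.14, 3.14].

## Interface

Orientations are given as a rotation vector (axis times angle).
In Python, from workcell import status, read_camera, workorder, masks_of gives the robot as it stands.
- The arm moves only by the tool drive_tool, never from a script. Its argument "rows" is a list of rows, each a list of 7 numbers: the turn, a rotation vector about the tool's x, y, z in degrees, then the shift along the tool's x, y, z in m, then the opening, from 0 (shut) to 1 (fully open). In form: [[ax, ay, az, tx, ty, tz, claw], ...]. A call has 1 to 8 rows; each row shifts and turns the commanded pose from where the row before left it, along the tool's axes as they then stand; what a row does not reach is not made up. A row lasts 1/12 s, in which the tool goes at most 41.7 mm and 7.16 degrees, less where a joint would pass 70% of its speed; a pose out of reach is approached as far as the arm can. A call is refused whole if a number of a shift passes 0.0417 or a number of a turn 7.16, either way. A call with a gripper value outside its range is refused whole. The fingers move at their own pace and stop on an object; "force" is the grip in N (left out, the last holds). Time passes only in rows, so rows that do not move let the fingers close. It gives the time, the measured TCP pose, the force, the opening and the grip force at its end, in the units of the state.
- status.read_state(): the state, without advancing time (a new reading comes with each control period).
- read_camera(name): name is "side" or "top"; returns a dict with "color" (384x512x3 uint8, red, green, blue), "intrinsics" (3x3 intrinsics, pixels), "world_from_camera" (4x4, takes a point from camera to world coordinates). Camera axes: x right, y up, looking along -z (the intrinsics and any distortion apply to the point x, -y, -z); pixel columns grow to the right and rows downward; lengths in m; the calibration is good to about 2 mm. A picture is of the moment at which its call begins. There is no depth.
- workorder.finish_job(): hands the job in; it is judged then, once.
Trained networks look in a picture, given as the dict that the camera call returned (one of the last four; its "shot" number tells which), for a name from the list of things; names that differ only in an ending like _2 or _b are one class to them, and where a whole thing is asked for, a point or a joint stands for the part that bears it (a point fixed in the world has none). Each returns a list of dicts, best first, with "score" (0 to 1); they miss things now and then, are a little off and sometimes report something else, mostly with a low value. They report only what shows in the picture. A call takes as long as a camera call. They do not tell look-alikes from the thing itself.
- masks_of(picture, name): "mask" (384x512 bool, what is visible of it) and "bbox" ([left, top, right, bottom] in pixels, round what is visible of it).
The state is a dict: "time": time; "q": joint angles; "joint_vel": joint speeds; "joint_torque": joint torques, N m; "tool_pos": TCP position; "tcp_rot": TCP orientation; "wrist_force": force on the tool from outside, world axes, zero at the start; "torque": the same for the moment, N m; "width": opening from 0.0 (shut) to 1.0 (fully open); "grip_force": force on a finger pad.
Only numpy, scipy, OpenCV 4.12 (cv2) and the standard library are available. Lean on these libraries where they do the work, as an engineer would, in place of code of your own. Each camera call takes 0.05 s, during which the arm holds its last target. There are 200 camera calls.

## Task

Get the shaft ready for measuring: push the folded-back swing-up stop at the end of the vee rail past its over-centre point so that it snaps upright, then slide the shaft along the rail until its grooved end bears lightly on the stop's anvil, keep it pressed there for about half a second, and leave it in place with the stop still upright. Feel for it and push gently: do not force the stop, do not bump or tip it with the shaft, and do not disturb the other things.

Things in the scene. Friction and masses are not known exactly. Their poses are not given: they have to be found in the camera images.
- fixture: Measuring fixture fixed to the bench: dark base plate 90 x 250 x 14 mm. Origin at the centre of its underside, z up, y along the plate. A steel vee rail runs along y from y=-110 to 55 mm, 44 mm wide, top edges at z=51 mm; the shaft lying in it has its axis at x=0, z=56 mm. At the +y end two hinge cheeks (46 mm over all, up to z=38 mm) carry the swing-up stop.
- hinge (a point): Hinge of the swing-up stop, at fixture x=0, y=75, z=26 mm; its axis is parallel to the fixture's x. The stop is an aluminium arm 22 mm wide, 10 mm thick, with a crossbar at its free end. The hinge is small: pushing the stop with more than 20 N damages it, and so does meeting it at speed: touch it at 10 mm/s or less.
- stand (a joint): Angle of the stop (rad): 0 = folded back on its lower stop, leaning 50 degrees from upright towards the fixture's +y, away from the rail; 0.873 = upright on its upper stop. Over-centre spring, 0.8 N m per rad away from 0.5: below 0.5 it falls back to 0, above it snaps upright by itself. 6 to 9 N on the bar starts it, 0 at the centre. Upright, 10 N at the anvil tips it back.
- stand_bar (a point): Centre of the stop's black crossbar (16 mm diameter, 46 mm long, parallel to the fixture's x), 75 mm from the hinge. Folded back it is at fixture y=132, z=74 mm; upright at y=75, z=101 mm. Push it from outside with closed fingers reaching down past it (tips at z=50 mm), rising with the bar along its arc: a level push jams by friction.
- anvil_zone (a point): Point of the fixture at y=60, z=56 mm, on the shaft's line. With the stop upright its anvil, the end of a 10 mm steel screw in the stop's rail side, points to -y here. How far the screw reaches is set differently every time: its tip is anywhere from y=56 to 64 mm and must be found by feel. The anvil must not be loaded with more than 8 N.
- shaft: Turned steel shaft lying in the vee rail along its y: 90 mm long, 20 mm diameter, with a groove (12 mm wide, 12 mm diameter) that starts 18 mm from its front (+y) end. About 0.2 kg; weight and friction vary (1 to 4 N to slide it). Origin at its middle on the axis. It starts with its front end 30 to 75 mm short of the anvil.
- shaft_front (a point): Centre of the shaft's front end face, the one that meets the anvil.
- shaft_rear (a point): Centre of the shaft's rear end face. It can be pushed by closed fingertips held just above the rail, tips at a height of 53 to 56 mm.
- ring_gauge: Bystander, leave alone: steel ring 56 mm across, 16 mm high; origin under its middle.
- gauge_block: Bystander, leave alone: upright steel gauge block 30 x 9 x 35 mm; origin under its middle.
- clamp: Bystander, leave alone: small aluminium screw clamp 80 mm long, 28 mm high; origin under its middle.
- cleaner: Bystander, leave alone: white bottle 52 mm across, 120 mm high; origin under its middle.
- driver: Bystander, leave alone: black-handled screwdriver 160 mm long; origin under its middle.
- lens: Bystander, leave alone: black lens barrel 48 mm across, 50 mm high; origin under its middle.
- pin_cup: Bystander, leave alone: glass cup 64 mm across, 45 mm high; origin under its middle.
Not all that is in view belongs to the job. Of the things like the shaft, leave any that is purple; of the rest the smaller one is meant.

How it is judged:
By the outcome, as a careful person would: the job done as asked, in the order asked, and still so for the second after the job is handed in, with the robot touching nothing.
It also fails if it takes over 72 s, if anything falls off the work surface, if the arm or the gripper's body presses on something with over 40 N, if the wrist force passes 120 N, or if a joint passes its speed limit or range.

## Working session

There is one attempt and no reset: what is moved stays moved. The work goes in short steps, Python scripts to look and compute and a tool call to move; the robot and the scene stay as the last step left them, time stands still between calls to the robot, and variables do not carry over. Pictures are saved under pics/ and viewed, at most 10 in all, crops included, and the job is handed in when it is done.

Besides the shell and the picture viewer there is one more tool, called after "Request:" as a command line: name --pt "numbers of a row" for each row, then --argument value for the rest. drive_tool: Moves the arm, as the interface text tells. Its arguments: {"type":"object","properties":{"rows":{"type":"array"},"force":{"type":"number"}},"required":["rows"]}

```bash
ls; mkdir -p pics; cat > h.py <<'E'
import numpy as np, cv2
from workcell import status, read_camera, workorder, masks_of
def proj(pic,P):
    T=np.linalg.inv(pic["world_from_camera"]);P=np.atleast_2d(P)
    c=P@T[:3,:3].T+T[:3,3]; c=c*[1,-1,-1]
    u=c@np.array(pic["intrinsics"]).T; return u[:,:2]/u[:,2:]
def ray(pic,uv,z):
    K=np.array(pic["intrinsics"]);T=np.array(pic["world_from_camera"])
    d=np.linalg.inv(K)@np.array([uv[0],uv[1],1.]);d=d*[1,-1,-1]
    d=T[:3,:3]@d;o=T[:3,3]; return o+d*(z-o[2])/d[2]
def save(pic,n,box=None,s=1):
    im=pic["color"][:,:,::-1]
    if box: im=im[box[1]:box[3],box[0]:box[2]]
    cv2.imwrite("pics/"+n,cv2.resize(im,None,fx=s,fy=s,interpolation=cv2.INTER_CUBIC))
E
python3 - <<'E'
from h import *
np.set_printoptions(precision=4,suppress=True)
a=read_camera("top");b=read_camera("side")
print([k for k in a if k!="color"])
im=np.vstack([a["color"],b["color"]])[:,:,::-1]
cv2.imwrite("pics/a.png",cv2.resize(im,None,fx=.78,fy=.78,interpolation=cv2.INTER_AREA))
save(a,"top.png",s=1.5)
for p in (a,b):
    print(p["world_from_camera"],p["intrinsics"],p.get("distortion"))
    for n in ["fixture","shaft","stand","stand_bar"]:
        for m in masks_of(p,n):
            ys,xs=np.nonzero(m["mask"]); print(n,round(m["score"],2),m["bbox"],len(xs),xs.mean().round(1),ys.mean().round(1))
print(status.read_state())
E
```

```text
pics
['intrinsics', 'world_from_camera', 'shot']
[[ 0.0043  0.993  -0.1181  0.4168]
 [-0.9994  0.0084  0.0345  0.0225]
 [ 0.0353  0.1179  0.9924  1.0291]
 [ 0.      0.      0.      1.    ]] [[371.9233   0.     254.2675]
 [  0.     371.9233 188.7582]
 [  0.       0.       1.    ]] None
fixture 0.95 [174.8, 183.7, 272.3, 217.7] 2854 223.0 201.1
shaft 0.81 [220.3, 196.7, 252.3, 204.3] 258 239.4 199.5
shaft 0.61 [216.9, 247.2, 261.8, 264.8] 442 238.8 255.4
shaft 0.55 [287.9, 223.0, 296.9, 255.2] 233 291.3 239.0
stand 0.55 [171.9, 192.6, 201.9, 206.6] 348 184.3 199.7
stand_bar 0.56 [171.4, 189.0, 203.2, 209.0] 377 183.3 199.2
[[-0.7208  0.3496 -0.5985 -0.1991]
 [-0.6931 -0.3655  0.6213  0.7751]
 [-0.0016  0.8626  0.5058  0.7014]
 [ 0.      0.      0.      1.    ]] [[404.5815   0.     250.6415]
 [  0.     404.5815 185.9936]
 [  0.       0.       1.    ]] None
fixture 0.59 [207.3, 188.6, 282.4, 242.9] 1758 244.3 217.7
shaft 0.75 [244.9, 190.3, 266.8, 203.5] 131 255.4 198.3
shaft 0.6 [297.7, 196.9, 322.8, 211.3] 164 311.1 205.9
shaft 0.52 [274.0, 214.1, 306.2, 243.8] 333 292.1 231.4
stand 0.68 [207.2, 209.3, 232.7, 224.0] 152 218.9 218.0
stand 0.61 [295.8, 145.3, 306.0, 156.0] 151 299.7 150.1
stand_bar 0.6 [207.7, 211.3, 231.8, 230.0] 176 218.5 218.0
{'time': 0.5, 'q': array([-1.1959,  0.2639,  1.604 ,  0.    ,  1.2737, -0.0369]), 'joint_vel': array([ 0.0001, -0.0005, -0.0014, -0.0009, -0.0004,  0.0001]), 'joint_torque': array([  0.0001, -51.4403, -36.7237,   0.    ,   0.0026,  -0.    ]), 'tool_pos': array([ 0.2701, -0.6186,  0.2313]), 'tcp_rot': array([-3.0752, -0.6422, -0.    ]), 'wrist_force': array([-0.3389,  0.7187, -0.537 ]), 'torque': array([-0.052 ,  0.0034,  0.0596]), 'grip_force': 0.0, 'width': 0.9984068200000583}
```

View pics/top.png

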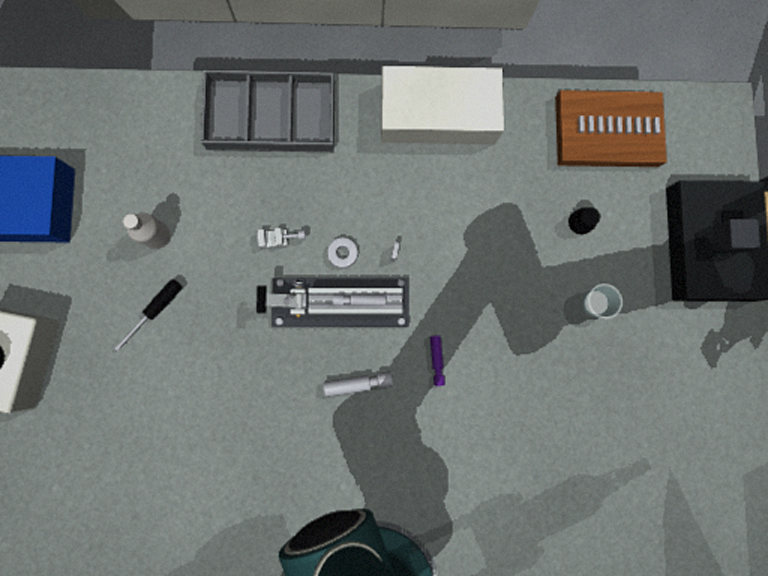

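View pics/a.png

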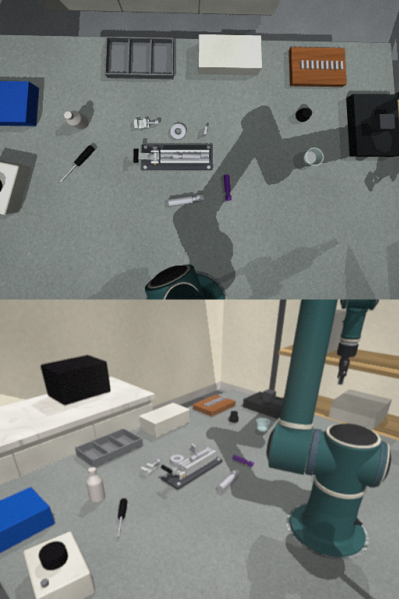

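The top view (768x576) shows the fixture at about (340,300). The stop lies folded to the left, with its black bar at (262,299), so fixture +y is image left. Shaft candidates in 512x384 pixels:
- Silver shaft in the rail at (239,200).
- Larger silver shaft on the bench at (239,255).
- Purple one at (291,239).

I choose the one in the rail because it is silver and the smaller. Next I fit the fixture and check it in a close crop.

```bash
cat > fit.py <<'E'
from h import *
from scipy.optimize import minimize
def F(p,P):
    x,y,t=p;c,s=np.cos(t),np.sin(t);P=np.atleast_2d(P)
    return np.c_[x+c*P[:,0]-s*P[:,1],y+s*P[:,0]+c*P[:,1],P[:,2]]
pl=[[sx*.045,sy*.125,z] for sx in(-1,1) for sy in(-1,1) for z in(0,.014)]
rl=[[sx*.022,y,.051] for sx in(-1,1) for y in(-.110,.055)]
def sil(pic,p,shape):
    im=np.zeros(shape,np.uint8)
    for part in (pl,rl):
        h=cv2.convexHull(np.round(proj(pic,F(p,np.array(part)))*16*1).astype(np.int32))
        cv2.fillConvexPoly(im,h,1,shift=4)
    return im>0
E
python3 - <<'E'
from fit import *
a=read_camera("top");b=read_camera("side")
# dark plate corner initial from top bbox
ca,cb=a,b
ma=masks_of(a,"fixture")[0]["mask"];mb=masks_of(b,"fixture")[0]["mask"]
c0=ray(a,(227,201),.014);print(c0)
def cost(p,pics=((a,ma),(b,mb))):
    s=0
    for pic,m in pics:
        q=sil(pic,p,m.shape); s+=1-(q&m).sum()/(q|m).sum()
    return s
for pics in [((a,ma),),((a,ma),(b,mb))]:
    best=None
    for t in (-.1,0,.1):
        r=minimize(cost,[c0[0],c0[1],t],args=(pics,),method="Nelder-Mead",options=dict(initial_simplex=np.array([c0[0],c0[1],t])+np.array([[0,0,0],[.01,0,0],[0,.01,0],[0,0,.08]]),xatol=1e-5,fatol=1e-5))
        if best is None or r.fun<best.fun: best=r
    print(best.x,best.fun,np.degrees(best.x[2]))
p=best.x
box=(160,170,285,230);s=6
im=cv2.resize(a["color"][box[1]:box[3],box[0]:box[2],::-1],None,fx=s,fy=s,interpolation=cv2.INTER_CUBIC)
im0=im.copy()
for P,c in ((pl[1::2],(0,255,0)),(rl,(0,0,255)),([[0,.132,.074],[0,.055,.056],[0,.06,.056],[0,-.110,.056]],(255,0,255))):
    for u in proj(a,F(p,np.array(P))): cv2.circle(im,tuple(int(v) for v in (u+.5-box[:2])*s),4,c,1)
cv2.imwrite("pics/c.png",im)
box=(195,175,295,255)
im=cv2.resize(b["color"][box[1]:box[3],box[0]:box[2],::-1],None,fx=7,fy=7,interpolation=cv2.INTER_CUBIC)
for P,c in ((pl[1::2],(0,255,0)),(rl,(0,0,255)),([[0,.132,.074],[0,.055,.056],[0,.06,.056],[0,-.110,.056]],(255,0,255))):
    for u in proj(b,F(p,np.array(P))): cv2.circle(im,tuple(int(v) for v in (u+.5-box[:2])*7),4,c,1)
cv2.imwrite("pics/d.png",im)
E
```

```text
[0.50330572 0.06161019 0.014     ]
[0.50396078 0.06333257 0.00487539] 0.18215271389144438 0.27933933699133373
[ 0.50499218  0.06294039 -0.00316941] 0.40401731810811736 -0.18159382824827885
```

View pics/c.png

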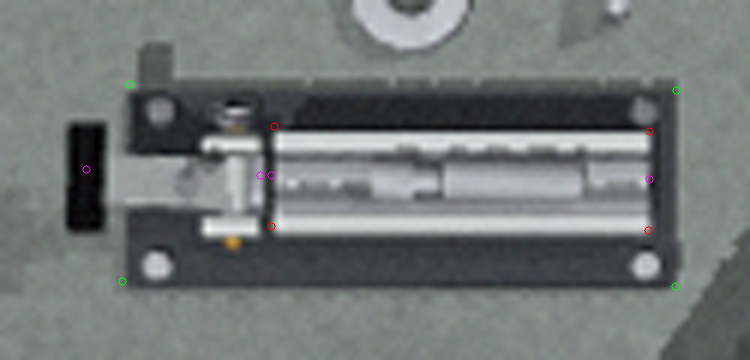

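View pics/d.png

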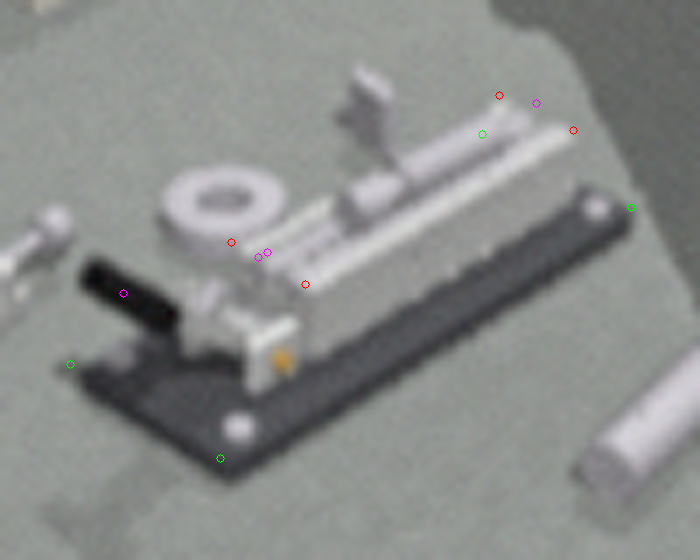

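```bash
python3 - <<'E'
from fit import *
from scipy.optimize import least_squares
a=read_camera("top");b=read_camera("side")
A=np.array([[128,90],[677,87],[127,287],[677,287],[272,131],[650,131],[272,235],[650,235],[86,177]])/6-.5+[160,170]
z=.014
PA=np.array([[.045,.125,z],[.045,-.125,z],[-.045,.125,z],[-.045,-.125,z],[.022,.055,.051],[.022,-.11,.051],[-.022,.055,.051],[-.022,-.11,.051],[0,.132,.08]])
B=np.array([[308,288],[575,128],[130,296]])/7-.5+[195,175]
PB=np.array([[-.022,.055,.051],[-.022,-.11,.051],[0,.132,.078]])
fa=lambda p:(proj(a,F(p,PA))-A).ravel()
fb=lambda p:(proj(b,F(p,PB))-B).ravel()
for f in (fa,fb,lambda p:np.r_[fa(p),fb(p)]):
    r=least_squares(f,[.505,.063,0]);print(r.x.round(4),np.round(r.fun.reshape(-1,2),1).tolist())
p=least_squares(fa,[.505,.063,0]).x
# shaft top line: front 371, rear 584 in the crop, z at top ~.062
for u in ((371,180),(584,181),(412,180),(441,180)):
    w=ray(a,(u[0]/6-.5+160,u[1]/6-.5+170),.060); c,s=np.cos(p[2]),np.sin(p[2]);d=w[:2]-p[:2];print("fixture xy",c*d[0]+s*d[1],-s*d[0]+c*d[1])
E
```

```text
[0.5034 0.0626 0.0092] [[0.1, 0.2], [-0.2, 0.6], [-0.4, 0.3], [0.1, -0.0], [0.4, 0.2], [-0.1, 0.1], [0.2, -0.5], [0.0, -0.6], [-0.2, -0.1]]
[0.5024 0.0644 0.0199] [[0.4, 0.1], [-0.4, 0.5], [-0.0, -0.5]]
[0.5033 0.0627 0.0104] [[-0.0, 0.2], [-0.3, 0.6], [-0.4, 0.4], [0.1, -0.0], [0.3, 0.2], [-0.2, 0.1], [0.2, -0.4], [-0.0, -0.7], [-0.2, -0.1], [0.4, -0.3], [-0.1, 0.4], [-0.1, -1.0]]
fixture xy -5.4530914293579846e-05 0.01207555481766321
fixture xy -0.0006492831153209823 -0.08060153975686299
fixture xy -8.467132832425719e-05 -0.005715596624982854
fixture xy -0.00010601379479265053 -0.018313534155411176
```

The crops confirm the choice: the silver shaft in the rail has its groove towards the stop. In the top crop its front is at (371,180) and its rear at (584,181). That puts the front at fixture y≈12 mm and the rear at about -80 mm. The fixture is at (0.503, 0.063) with yaw 0.6°. Next I turn the tool so its x axis runs along fixture +y.

Request:
drive_tool --pt "0 0 -6.7 0 0 0 0" --pt "0 0 -6.7 0 0 0 0" --pt "0 0 -6.7 0 0 0 0" --pt "0 0 -6.7 0 0 0 0" --pt "0 0 -6.7 0 0 0 0" --pt "0 0 -6.7 0 0 0 0" --pt "0 0 -6.7 0 0 0 0" --pt "0 0 -6.7 0 0 0 0"

```text
time: 1.47
tool_pos: [0.2702, -0.6186, 0.2313]
tcp_rot: [2.45, 1.967, -0.0]
wrist_force: [-0.1, -0.3, -0.2]
width: -0.001
grip_force: 0.0
```

Request:
drive_tool --pt "0 0 -6.7 0 0 0 0" --pt "0 0 -6.7 0 0 0 0" --pt "0 0 0 0.02 0.006 0 0" --pt "0 0 0 0.035 0.01 0 0" --pt "0 0 0 0.035 0.01 0 0" --pt "0 0 0 0.035 0.01 0 0" --pt "0 0 0 0.035 0.01 0 0" --pt "0 0 0 0.035 0.01 0 0"

```text
time: 2.13
tool_pos: [0.3243, -0.4214, 0.2313]
tcp_rot: [2.21, 2.232, 0.0]
wrist_force: [1.2, 0.0, 0.6]
width: -0.0
grip_force: 0.0
```

Request:
drive_tool --pt "0 0 0 0.035 0.01 0 0" --pt "0 0 0 0.035 0.01 0 0" --pt "0 0 0 0.035 0.01 0 0" --pt "0 0 0 0.035 0.01 0 0" --pt "0 0 0 0.035 0.01 0 0" --pt "0 0 0 0.035 0.01 0 0" --pt "0 0 0 0.035 0.01 0 0" --pt "0 0 0 0.035 0.01 0 0"

```text
time: 2.8
tool_pos: [0.4014, -0.1405, 0.2317]
tcp_rot: [2.21, 2.232, 0.001]
wrist_force: [0.1, -1.1, -1.0]
width: 0.001
grip_force: 0.0
```

Request:
drive_tool --pt "0 0 0 0.035 0.01 0 0" --pt "0 0 0 0.035 0.01 0 0" --pt "0 0 0 0.035 0.01 0 0" --pt "0 0 0 0.035 0.01 0 0" --pt "0 0 0 0.035 0.01 0 0" --pt "0 0 0 0.035 0.01 0 0" --pt "0 0 0 0.035 0.01 0 0" --pt "0 0 0 0.035 0.01 0 0"

```text
time: 3.47
tool_pos: [0.4785, 0.1406, 0.2317]
tcp_rot: [2.209, 2.233, 0.001]
wrist_force: [0.5, -0.8, -0.7]
width: -0.002
grip_force: 0.0
```

Request:
drive_tool --pt "0 0 0 0.035 0.01 0 0" --pt "0 0 0 0.035 0.01 0 0" --pt "0 0 0 0.025 0.004 0 0" --pt "0 0 0 0 0 0.03 0" --pt "0 0 0 0 0 0.04 0" --pt "0 0 0 0 0 0.04 0" --pt "0 0 0 0 0 0.03 0" --pt "0 0 0 0 0 0 0"

```text
time: 4.13
tool_pos: [0.4955, 0.2317, 0.0841]
tcp_rot: [-2.206, -2.23, 0.02]
wrist_force: [-1.4, -0.6, -1.4]
width: -0.0
grip_force: 0.0
```

Request:
drive_tool --pt "0 0 0 0 0.003 0.012 0" --pt "0 0 0 0 0.003 0.012 0" --pt "0 0 0 0 0 0.008 0" --pt "0 0 0 0 0 0 0" --pt "0 0 0 0 0 0 0"

```text
time: 4.55
tool_pos: [0.508, 0.234, 0.0599]
tcp_rot: [2.21, 2.232, 0.001]
wrist_force: [0.1, 0.0, 0.1]
width: 0.002
grip_force: 0.0
```

```bash
python3 - <<'E'
from h import *
a=read_camera("top");b=read_camera("side")
i=cv2.resize(a["color"][150:240,130:280,::-1],None,fx=4,fy=4,interpolation=cv2.INTER_CUBIC)
j=cv2.resize(b["color"][150:240,160:310,::-1],None,fx=4,fy=4,interpolation=cv2.INTER_CUBIC)
cv2.imwrite("pics/e.png",np.vstack([i,j])[:600])
print(status.read_state())
E
```

```text
{'time': 4.65, 'q': array([3.87314037e-01, 2.13811702e-01, 2.00736398e+00, 5.89016888e-05,
       9.18355623e-01, 3.77089361e-01]), 'joint_vel': array([ 0.00117612, -0.00234685,  0.00095524, -0.00229587, -0.00052436,
        0.00164563]), 'joint_torque': array([-2.36198574e-02, -4.21189642e+01, -3.02784491e+01, -9.17436300e-04,
        1.25020547e-02, -7.93647985e-06]), 'tool_pos': array([0.5082943 , 0.23425223, 0.06050039]), 'tcp_rot': array([2.20955591, 2.23218448, 0.00300644]), 'wrist_force': array([0.98028712, 0.31684441, 0.27991651]), 'torque': array([-0.02210553,  0.01908951, -0.00045763]), 'grip_force': 0.0, 'width': -4.5661263749901993e-05}
```

View pics/e.png

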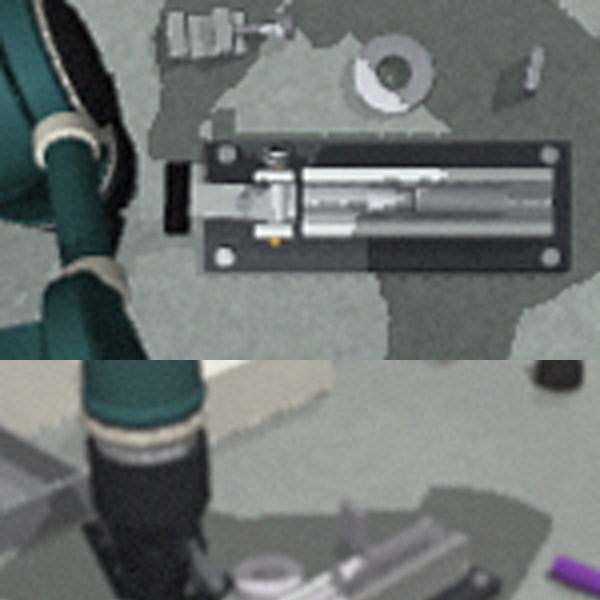

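The picture shows the gripper shut and clear, outside the black bar (crop pixel (177,198)), and the bystanders undisturbed. I'll centre, lower, then creep in to contact.

Request:
drive_tool --pt "0 0 0 0 -0.006 0 0" --pt "0 0 0 0 0 0.006 0" --pt "0 0 0 0 0 0.004 0" --pt "0 0 0 -0.002 0 0 0" --pt "0 0 0 -0.002 0 0 0" --pt "0 0 0 -0.002 0 0 0" --pt "0 0 0 -0.001 0 0 0" --pt "0 0 0 0 0 0 0"

```text
time: 5.32
tool_pos: [0.5016, 0.2266, 0.0494]
tcp_rot: [2.21, 2.232, 0.0]
wrist_force: [-0.3, -0.2, 0.0]
width: -0.0
grip_force: 0.0
```

Request:
drive_tool --pt "0 0 0 -0.0007 0 0 0" --pt "0 0 0 -0.0007 0 0 0" --pt "0 0 0 -0.0007 0 0 0" --pt "0 0 0 -0.0007 0 0 0" --pt "0 0 0 -0.0007 0 0 0" --pt "0 0 0 -0.0007 0 0 0" --pt "0 0 0 -0.0007 0 0 0" --pt "0 0 0 -0.0007 0 0 0"

```text
time: 5.98
tool_pos: [0.5015, 0.2212, 0.0493]
tcp_rot: [-2.21, -2.233, -0.0]
wrist_force: [-0.0, 0.5, -0.8]
width: 0.002
grip_force: 0.0
```

Request:
drive_tool --pt "0 0 0 -0.0007 0 0 0" --pt "0 0 0 -0.0007 0 0 0" --pt "0 0 0 -0.0007 0 0 0" --pt "0 0 0 -0.0007 0 0 0" --pt "0 0 0 -0.0007 0 0 0" --pt "0 0 0 -0.0007 0 0 0" --pt "0 0 0 -0.0007 0 0 0"

```text
time: 6.57
tool_pos: [0.5015, 0.2163, 0.0493]
tcp_rot: [-2.21, -2.233, 0.0]
wrist_force: [0.1, -1.0, 0.3]
width: -0.001
grip_force: 0.0
```

Request:
drive_tool --pt "0 0 0 -0.0006 0 0 0" --pt "0 0 0 -0.0006 0 0 0" --pt "0 0 0 -0.0006 0 0 0"

```text
time: 6.82
tool_pos: [0.5015, 0.2145, 0.0493]
tcp_rot: [-2.21, -2.233, 0.0]
wrist_force: [-0.4, 0.2, -0.2]
width: -0.002
grip_force: 0.0
```

Request:
drive_tool --pt "0 0 0 -0.0006 0 0 0" --pt "0 0 0 -0.0006 0 0 0" --pt "0 0 0 -0.0006 0 0 0" --pt "0 0 0 -0.0006 0 0 0"

```text
time: 7.15
tool_pos: [0.5016, 0.2135, 0.0494]
tcp_rot: [-2.21, -2.231, -0.003]
wrist_force: [-1.1, 8.0, -1.7]
width: 0.002
grip_force: 3.9
```

Request:
drive_tool --pt "0 0 0 -0.0005 0 0 0" --pt "0 0 0 -0.0005 0 0 0"

```text
time: 7.32
tool_pos: [0.5017, 0.2133, 0.0497]
tcp_rot: [-2.21, -2.23, -0.005]
wrist_force: [-2.0, 9.6, 0.4]
width: 0.004
grip_force: 4.9
```

Request:
drive_tool --pt "0 0 0 -0.0003 0 -0.0006 0" --pt "0 0 0 -0.0004 0 -0.0006 0" --pt "0 0 0 -0.0005 0 -0.0006 0" --pt "0 0 0 -0.0005 0 -0.0006 0"

```text
time: 7.65
tool_pos: [0.5017, 0.2114, 0.0521]
tcp_rot: [-2.209, -2.231, -0.004]
wrist_force: [-1.8, 8.6, -0.5]
width: 0.001
grip_force: 4.0
```

Request:
drive_tool --pt "0 0 0 -0.0005 0 -0.0006 0" --pt "0 0 0 -0.0005 0 -0.0006 0" --pt "0 0 0 -0.0005 0 -0.0006 0" --pt "0 0 0 -0.0005 0 -0.0006 0"

```text
time: 7.98
tool_pos: [0.5017, 0.2094, 0.0545]
tcp_rot: [-2.209, -2.231, -0.004]
wrist_force: [-1.7, 7.5, 0.9]
width: 0.0
grip_force: 3.8
```

Request:
drive_tool --pt "0 0 0 -0.00055 0 -0.0005 0" --pt "0 0 0 -0.00055 0 -0.0005 0" --pt "0 0 0 -0.00055 0 -0.0005 0" --pt "0 0 0 -0.00055 0 -0.0005 0" --pt "0 0 0 -0.00055 0 -0.0005 0" --pt "0 0 0 -0.00055 0 -0.0005 0" --pt "0 0 0 -0.00055 0 -0.0005 0" --pt "0 0 0 -0.00055 0 -0.0005 0"

```text
time: 8.65
tool_pos: [0.5017, 0.2053, 0.0589]
tcp_rot: [-2.209, -2.23, -0.005]
wrist_force: [-3.1, 7.9, 2.8]
width: -0.0
grip_force: 4.2
```

Request:
drive_tool --pt "0 0 0 -0.0006 0 -0.00046 0" --pt "0 0 0 -0.0006 0 -0.00046 0" --pt "0 0 0 -0.0006 0 -0.00046 0" --pt "0 0 0 -0.0006 0 -0.00046 0" --pt "0 0 0 -0.0006 0 -0.00046 0" --pt "0 0 0 -0.0006 0 -0.00046 0" --pt "0 0 0 -0.0006 0 -0.00046 0" --pt "0 0 0 -0.0006 0 -0.00046 0"

```text
time: 9.32
tool_pos: [0.5019, 0.2008, 0.0631]
tcp_rot: [-2.209, -2.23, -0.005]
wrist_force: [-3.9, 9.5, 6.2]
width: 0.001
grip_force: 4.5
```

Request:
drive_tool --pt "0 0 0 -0.00063 0 -0.0004 0" --pt "0 0 0 -0.00063 0 -0.0004 0" --pt "0 0 0 -0.00063 0 -0.0004 0" --pt "0 0 0 -0.00063 0 -0.0004 0" --pt "0 0 0 -0.00063 0 -0.0004 0" --pt "0 0 0 -0.00063 0 -0.0004 0" --pt "0 0 0 -0.00063 0 -0.0004 0" --pt "0 0 0 -0.00063 0 -0.0004 0"

```text
time: 9.98
tool_pos: [0.5027, 0.1949, 0.0663]
tcp_rot: [-2.21, -2.232, -0.006]
wrist_force: [-1.6, 5.7, 4.7]
width: 0.001
grip_force: 2.8
```

Request:
drive_tool --pt "0 0 0 -0.00066 0 -0.0004 0" --pt "0 0 0 -0.00066 0 -0.0004 0" --pt "0 0 0 -0.00066 0 -0.0004 0" --pt "0 0 0 -0.00066 0 -0.0004 0" --pt "0 0 0 -0.00066 0 -0.0004 0" --pt "0 0 0 -0.00066 0 -0.0004 0" --pt "0 0 0 -0.00066 0 -0.0004 0" --pt "0 0 0 -0.00066 0 -0.0004 0"

```text
time: 10.65
tool_pos: [0.5015, 0.1874, 0.0678]
tcp_rot: [2.21, 2.233, -0.002]
wrist_force: [0.8, -0.2, 1.2]
width: -0.001
grip_force: 0.7
```

Request:
drive_tool --pt "0 0 0 -0.00065 0 -0.0003 0" --pt "0 0 0 -0.00065 0 -0.0003 0" --pt "0 0 0 -0.00065 0 -0.0003 0" --pt "0 0 0 -0.00065 0 -0.0003 0" --pt "0 0 0 -0.00065 0 -0.0003 0" --pt "0 0 0 -0.00065 0 -0.0003 0" --pt "0 0 0 -0.00065 0 -0.0003 0" --pt "0 0 0 -0.00065 0 -0.0003 0"

```text
time: 11.32
tool_pos: [0.5016, 0.1825, 0.0704]
tcp_rot: [-2.21, -2.233, 0.001]
wrist_force: [-0.3, -0.5, 0.1]
width: -0.0
grip_force: 0.1
```

```bash
python3 - <<'E'
from h import *
a=read_camera("top");b=read_camera("side")
i=cv2.resize(a["color"][150:240,130:280,::-1],None,fx=4,fy=3.3,interpolation=cv2.INTER_CUBIC)
j=cv2.resize(b["color"][160:250,180:330,::-1],None,fx=4,fy=3.3,interpolation=cv2.INTER_CUBIC)
cv2.imwrite("pics/f.png",np.vstack([i,j])[:600])
print(status.read_state()["wrist_force"])
E
```

```text
[ 0.27126644 -0.30862566 -0.26210307]
```

View pics/f.png

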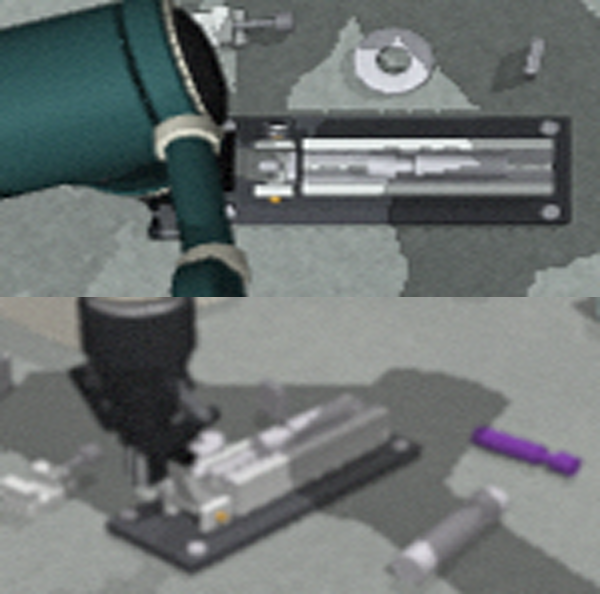

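The bar still shows at the fingers (crop pixel (230,162)), about at the centre with no force on it. I'll carry on gently.

Request:
drive_tool --pt "0 0 0 -0.0007 0 -0.0002 0" --pt "0 0 0 -0.0007 0 -0.0002 0" --pt "0 0 0 -0.0007 0 -0.0002 0" --pt "0 0 0 -0.0007 0 -0.0002 0"

```text
time: 11.75
tool_pos: [0.5018, 0.1799, 0.0713]
tcp_rot: [-2.21, -2.233, 0.0]
wrist_force: [-0.0, 0.3, -0.2]
width: 0.006
grip_force: 0.0
```

Request:
drive_tool --pt "0 0 0 -0.0007 0 -0.0002 0" --pt "0 0 0 -0.0007 0 -0.0002 0" --pt "0 0 0 -0.0007 0 -0.0002 0" --pt "0 0 0 -0.0007 0 -0.0002 0"

```text
time: 12.08
tool_pos: [0.502, 0.1771, 0.0722]
tcp_rot: [2.21, 2.233, 0.0]
wrist_force: [-0.4, 0.2, 0.4]
width: 0.0
grip_force: 0.0
```

```bash
python3 - <<'E'
from fit import *
b=read_camera("top")
p=[.5033,.0627,.0104]
for th in (50,25,20,15,0):
    t=np.radians(th);print(th,proj(b,F(p,[[0,.075+.075*np.sin(t),.026+.075*np.cos(t)+.008]])))
for n in ("stand_bar","stand"):
  for m in masks_of(b,n):print(n,m["score"],m["bbox"])
c=b["color"].astype(int).sum(2)
print(c[198:203,180:215].mean(0).astype(int))
E
```

```text
50 [[173.26175879 198.86923071]]
25 [[182.25382752 198.11754207]]
20 [[184.54706281 198.017024  ]]
15 [[186.96221185 197.9360245 ]]
0 [[194.71252385 197.81773504]]
stand_bar 0.55 [189.3, 184.1, 273.8, 217.6]
stand_bar 0.48 [193.2, 188.6, 206.3, 207.6]
stand_bar 0.37 [223.1, 193.9, 258.0, 205.3]
stand 0.58 [192.1, 192.4, 205.7, 207.1]
[163 164 153 140 126 105  93  94 199 223 218 208 135  37  53  64  50  30
  90 269 347 408 437 454 410 224 491 504 534 514 474 487 483 480 482]
```

The bar's dark pixels are at columns 193–198, which matches the upright prediction (194.7), so the stop has snapped up. I'll back off, rise, and go over to the shaft's rear.

Request:
drive_tool --pt "0 0 0 0.01 0 0 0" --pt "0 0 0 0.015 0 0 0" --pt "0 0 0 0 0 -0.03 0" --pt "0 0 0 0 0 -0.04 0" --pt "0 0 0 0 0 -0.03 0" --pt "0 0 0 0 0 0 0" --pt "0 0 0 0 0 0 0"

```text
time: 12.82
tool_pos: [0.5036, 0.2036, 0.1751]
tcp_rot: [2.208, 2.232, 0.009]
wrist_force: [-0.6, -0.3, -0.5]
width: 0.002
grip_force: 0.0
```

Request:
drive_tool --pt "0 0 0 -0.025 0 0 0" --pt "0 0 0 -0.035 0 0 0" --pt "0 0 0 -0.035 0 0 0" --pt "0 0 0 -0.035 0 0 0" --pt "0 0 0 -0.035 0 0 0" --pt "0 0 0 -0.035 0 0 0" --pt "0 0 0 -0.035 0 0 0" --pt "0 0 0 -0.02 0 0 0"

```text
time: 13.48
tool_pos: [0.5028, -0.0553, 0.1701]
tcp_rot: [-2.21, -2.23, 0.004]
wrist_force: [0.2, 0.6, 0.6]
width: -0.0
grip_force: 0.0
```

Request:
drive_tool --pt "0 0 0 0 0 0 0" --pt "0 0 0 0 0 0 0" --pt "0 0 0 0 0 0.03 0" --pt "0 0 0 0 0 0.02 0" --pt "0 0 0 0 0 0.01 0" --pt "0 0 0 0 0 0 0" --pt "0 0 0 0 0 0 0"

```text
time: 14.07
tool_pos: [0.5036, -0.0517, 0.1114]
tcp_rot: [-2.207, -2.233, 0.002]
wrist_force: [-0.2, -0.5, 0.3]
width: 0.001
grip_force: 0.0
```

```bash
python3 - <<'E'
from h import *
a=read_camera("top");b=read_camera("side")
i=cv2.resize(a["color"][160:235,160:285,::-1],None,fx=5,fy=4,interpolation=cv2.INTER_CUBIC)
j=cv2.resize(b["color"][160:245,195:320,::-1],None,fx=5,fy=3.5,interpolation=cv2.INTER_CUBIC)
cv2.imwrite("pics/g.png",np.vstack([i,j])[:600])
s=status.read_state();print(s["wrist_force"],s["tool_pos"],s["tcp_rot"])
E
```

```text
[-0.20353768  0.2094896   0.65787634] [ 0.50529459 -0.0523354   0.11322049] [2.20797344e+00 2.23300691e+00 1.69874773e-03]
```

View pics/g.png

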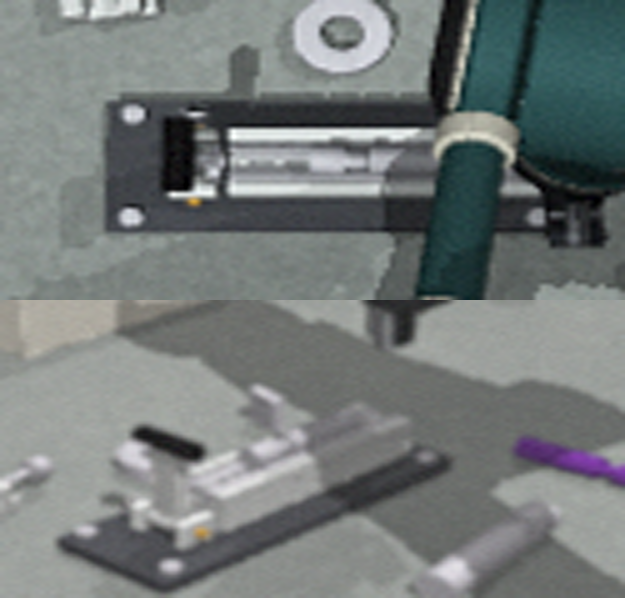

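The stop stands upright (black bar at (180,152) in the top crop) and the shaft has not moved. Next I lower to the rail height.

Request:
drive_tool --pt "0 0 0 0 0 0.02 0" --pt "0 0 0 0 0 0.02 0" --pt "0 0 0 0 0 0.01 0" --pt "0 0 0 0 0 0.004 0" --pt "0 0 0 0 0 0.002 0" --pt "0 0 0 0 0 0 0" --pt "0 0 0 0 0 0 0" --pt "0 0 0 0 0 0 0"

```text
time: 14.83
tool_pos: [0.5053, -0.053, 0.0573]
tcp_rot: [2.209, 2.232, 0.002]
wrist_force: [-0.6, 0.2, -0.0]
width: 0.003
grip_force: 0.0
```

Request:
drive_tool --pt "0 0 0 0 0 0.0013 0" --pt "0 0 0 0 0 0.0012 0" --pt "0 0 0 0.0025 0 0 0" --pt "0 0 0 0.0025 0 0 0" --pt "0 0 0 0.0025 0 0 0" --pt "0 0 0 0.0025 0 0 0" --pt "0 0 0 0.0025 0 0 0" --pt "0 0 0 0.0015 0 0 0"

```text
time: 15.5
tool_pos: [0.5041, -0.0384, 0.0537]
tcp_rot: [-2.209, -2.233, 0.0]
wrist_force: [-0.2, -0.1, 0.2]
width: -0.006
grip_force: 0.0
```

Request:
drive_tool --pt "0 0 0 0.001 0 0 0" --pt "0 0 0 0.001 0 0 0" --pt "0 0 0 0.001 0 0 0" --pt "0 0 0 0.001 0 0 0" --pt "0 0 0 0.001 0 0 0" --pt "0 0 0 0.001 0 0 0" --pt "0 0 0 0.001 0 0 0" --pt "0 0 0 0.001 0 0 0"

```text
time: 16.17
tool_pos: [0.5041, -0.0308, 0.0537]
tcp_rot: [2.21, 2.233, 0.0]
wrist_force: [-0.6, -0.2, 0.2]
width: -0.001
grip_force: 0.0
```

Request:
drive_tool --pt "0 0 0 0.001 0 0 0" --pt "0 0 0 0.001 0 0 0" --pt "0 0 0 0.001 0 0 0" --pt "0 0 0 0.001 0 0 0" --pt "0 0 0 0.001 0 0 0" --pt "0 0 0 0.001 0 0 0" --pt "0 0 0 0.001 0 0 0" --pt "0 0 0 0.001 0 0 0"

```text
time: 16.83
tool_pos: [0.504, -0.0229, 0.0537]
tcp_rot: [2.21, 2.233, -0.0]
wrist_force: [-0.6, -2.1, -0.2]
width: -0.001
grip_force: 0.9
```

Request:
drive_tool --pt "0 0 0 0.0012 0 0 0" --pt "0 0 0 0.0012 0 0 0" --pt "0 0 0 0.0012 0 0 0" --pt "0 0 0 0.0012 0 0 0" --pt "0 0 0 0.0012 0 0 0" --pt "0 0 0 0.0012 0 0 0" --pt "0 0 0 0.0012 0 0 0" --pt "0 0 0 0.0012 0 0 0"

```text
time: 17.5
tool_pos: [0.5039, -0.0131, 0.0537]
tcp_rot: [2.21, 2.233, 0.0]
wrist_force: [0.1, -2.1, -0.3]
width: -0.003
grip_force: 0.9
```

Request:
drive_tool --pt "0 0 0 0.0012 0 0 0" --pt "0 0 0 0.0012 0 0 0" --pt "0 0 0 0.0012 0 0 0" --pt "0 0 0 0.0012 0 0 0" --pt "0 0 0 0.0012 0 0 0" --pt "0 0 0 0.0012 0 0 0" --pt "0 0 0 0.0012 0 0 0" --pt "0 0 0 0.0012 0 0 0"

```text
time: 18.17
tool_pos: [0.5038, -0.0035, 0.0537]
tcp_rot: [2.21, 2.233, 0.0]
wrist_force: [0.3, -1.9, -0.4]
width: 0.002
grip_force: 0.9
```

Request:
drive_tool --pt "0 0 0 0.0012 0 0 0" --pt "0 0 0 0.0012 0 0 0" --pt "0 0 0 0.0012 0 0 0" --pt "0 0 0 0.001 0 0 0" --pt "0 0 0 0.001 0 0 0" --pt "0 0 0 0.001 0 0 0" --pt "0 0 0 0.0008 0 0 0" --pt "0 0 0 0.0006 0 0 0"

```text
time: 18.83
tool_pos: [0.5038, 0.0044, 0.0537]
tcp_rot: [2.21, 2.233, 0.0]
wrist_force: [0.5, -0.9, -0.0]
width: -0.002
grip_force: 0.9
```

```bash
python3 - <<'E'
from fit import *
p=[.5033,.0627,.0104]
a=read_camera("top")
for m in masks_of(a,"shaft"):print(m["score"],m["bbox"])
for y in (.015,.04,.045,.05,.06): print(y,proj(a,F(p,[[0,y,.06]])))
box=(180,180,280,225)
save(a,"k.png",box,7)
E
```

```text
0.015 [[220.15745928 199.51427463]]
0.04 [[210.53786557 199.54230509]]
0.045 [[208.61181788 199.54791739]]
0.05 [[206.68505963 199.55353176]]
0.06 [[202.82940987 199.56476671]]
```

View pics/k.png

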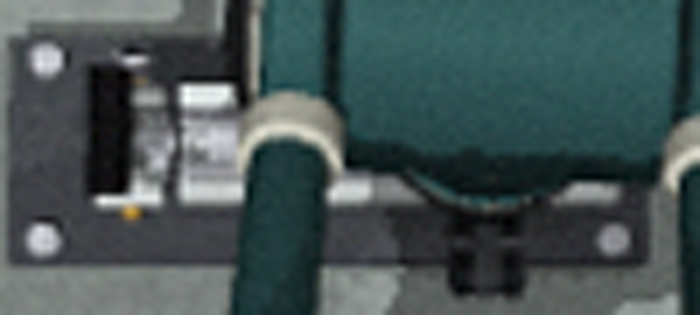

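Request:
drive_tool --pt "0 0 0 0.0007 0 0 0" --pt "0 0 0 0.0007 0 0 0" --pt "0 0 0 0.0007 0 0 0" --pt "0 0 0 0.0007 0 0 0" --pt "0 0 0 0.0007 0 0 0" --pt "0 0 0 0.0007 0 0 0" --pt "0 0 0 0.0007 0 0 0" --pt "0 0 0 0.0007 0 0 0"

```text
time: 19.6
tool_pos: [0.5037, 0.01, 0.0537]
tcp_rot: [2.21, 2.233, 0.0]
wrist_force: [0.1, -3.0, -0.1]
width: -0.004
grip_force: 1.0
```

Request:
drive_tool --pt "0 0 0 0.0004 0 0 0" --pt "0 0 0 0.0004 0 0 0" --pt "0 0 0 0.0004 0 0 0" --pt "0 0 0 0.0004 0 0 0"

```text
time: 19.93
tool_pos: [0.5037, 0.0116, 0.0537]
tcp_rot: [2.21, 2.233, 0.0]
wrist_force: [1.5, -2.8, 0.0]
width: -0.001
grip_force: 1.0
```

Request:
drive_tool --pt "0 0 0 0.0004 0 0 0" --pt "0 0 0 0.0004 0 0 0" --pt "0 0 0 0.0004 0 0 0" --pt "0 0 0 0.0004 0 0 0"

```text
time: 20.27
tool_pos: [0.5037, 0.0132, 0.0537]
tcp_rot: [2.21, 2.233, 0.0]
wrist_force: [1.3, -1.5, 0.3]
width: 0.0
grip_force: 1.0
```

Request:
drive_tool --pt "0 0 0 0.0003 0 0 0" --pt "0 0 0 0.0003 0 0 0" --pt "0 0 0 0.0003 0 0 0" --pt "0 0 0 0.0003 0 0 0"

```text
time: 20.6
tool_pos: [0.5037, 0.0144, 0.0537]
tcp_rot: [2.21, 2.233, 0.0]
wrist_force: [0.9, -3.0, 0.5]
width: 0.001
grip_force: 1.0
```

Request:
drive_tool --pt "0 0 0 0.0003 0 0 0" --pt "0 0 0 0.0003 0 0 0" --pt "0 0 0 0.0003 0 0 0" --pt "0 0 0 0.0003 0 0 0"

```text
time: 20.93
tool_pos: [0.5037, 0.0156, 0.0537]
tcp_rot: [2.21, 2.233, 0.0]
wrist_force: [2.3, -1.9, 0.6]
width: -0.001
grip_force: 1.0
```

Request:
drive_tool --pt "0 0 0 0.0003 0 0 0" --pt "0 0 0 0.0003 0 0 0" --pt "0 0 0 0.0003 0 0 0" --pt "0 0 0 0.0003 0 0 0"

```text
time: 21.27
tool_pos: [0.5036, 0.0168, 0.0537]
tcp_rot: [2.21, 2.233, 0.0]
wrist_force: [1.3, -3.1, 0.2]
width: -0.002
grip_force: 1.1
```

Request:
drive_tool --pt "0 0 0 0.0003 0 0 0" --pt "0 0 0 0.0003 0 0 0" --pt "0 0 0 0.0003 0 0 0" --pt "0 0 0 0.0003 0 0 0"

```text
time: 21.6
tool_pos: [0.5036, 0.018, 0.0537]
tcp_rot: [2.21, 2.233, 0.0]
wrist_force: [2.6, -3.1, 1.6]
width: 0.003
grip_force: 1.1
```

Request:
drive_tool --pt "0 0 0 0.0003 0 0 0" --pt "0 0 0 0.0003 0 0 0" --pt "0 0 0 0.0003 0 0 0" --pt "0 0 0 0.0003 0 0 0"

```text
time: 21.93
tool_pos: [0.5036, 0.0183, 0.0537]
tcp_rot: [2.208, 2.233, -0.002]
wrist_force: [1.6, -7.5, 0.9]
width: -0.003
grip_force: 3.6
```

The shaft met the anvil: the tool stopped at y=0.0183 while the command ran ahead, and the wrist force was 7.5 N. With about 2.5 N of that being friction, the anvil carries about 5 N. I'll ease off slightly and hold for more than half a second.

Request:
drive_tool --pt "0 0 0 -0.0002 0 0 0" --pt "0 0 0 0 0 0 0" --pt "0 0 0 0 0 0 0" --pt "0 0 0 0 0 0 0" --pt "0 0 0 0 0 0 0" --pt "0 0 0 0 0 0 0" --pt "0 0 0 0 0 0 0" --pt "0 0 0 0 0 0 0"

```text
time: 22.6
tool_pos: [0.5036, 0.0183, 0.0537]
tcp_rot: [2.209, 2.233, -0.001]
wrist_force: [1.7, -5.2, 0.6]
width: -0.001
grip_force: 2.7
```

Request:
drive_tool --pt "0 0 0 0 0 0 0" --pt "0 0 0 0 0 0 0" --pt "0 0 0 -0.0005 0 0 0" --pt "0 0 0 -0.0005 0 0 0" --pt "0 0 0 -0.001 0 0 0" --pt "0 0 0 -0.002 0 0 0" --pt "0 0 0 -0.005 0 0 0" --pt "0 0 0 -0.01 0 0 0"

```text
time: 23.27
tool_pos: [0.5033, 0.0003, 0.0534]
tcp_rot: [-2.208, -2.234, 0.0]
wrist_force: [-0.0, 0.2, -0.7]
width: -0.001
grip_force: 0.0
```

Request:
drive_tool --pt "0 0 0 -0.01 0 0 0" --pt "0 0 0 -0.01 0 0 0" --pt "0 0 0 0 0 -0.03 0" --pt "0 0 0 0 0 -0.04 0" --pt "0 0 0 0 0 -0.04 0" --pt "0 0 0 -0.03 0 0 0" --pt "0 0 0 -0.04 0 0 0" --pt "0 0 0 -0.04 0 0 0"

```text
time: 23.93
tool_pos: [0.5058, -0.1318, 0.1654]
tcp_rot: [2.206, 2.233, 0.002]
wrist_force: [0.7, -0.3, -0.7]
width: -0.004
grip_force: 0.0
```

Request:
drive_tool --pt "0 0 0 -0.04 0 0 0" --pt "0 0 0 -0.04 0 0 0" --pt "0 0 0 -0.02 0 0 0" --pt "0 0 0 0 0 0 0" --pt "0 0 0 0 0 0 0" --pt "0 0 0 0 0 0 0"

```text
time: 24.43
tool_pos: [0.5055, -0.23, 0.1633]
tcp_rot: [-2.21, -2.231, -0.0]
wrist_force: [0.9, 0.5, -0.2]
width: 0.004
grip_force: 0.0
```

```bash
python3 - <<'E'
from h import *
a=read_camera("top");b=read_camera("side")
i=cv2.resize(a["color"][160:235,160:285,::-1],None,fx=5,fy=4,interpolation=cv2.INTER_CUBIC)
j=cv2.resize(b["color"][160:245,195:320,::-1],None,fx=5,fy=3.5,interpolation=cv2.INTER_CUBIC)
cv2.imwrite("pics/z.png",np.vstack([i,j])[:600])
E
```

```text
(no output)
```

View pics/z.png

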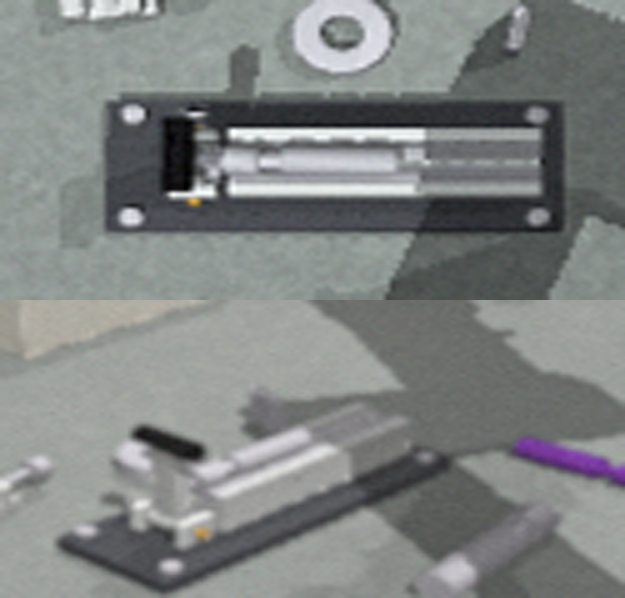

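The stop is still upright (bar at (180,152)). The shaft's grooved end, at about (220,158), bears on the anvil, the bystanders are in place and the robot is clear, so I'm handing in.

```bash
python3 -c "
from workcell import workorder
print(workorder.finish_job())"
```

```text
the job is handed in; nothing more can be done
None
```

The stop snapped upright, the shaft was held on the anvil for more than half a second at an estimated 3–5 N, and the final picture showed both in place with nothing disturbed when I handed in at about 24.5 s; no verdict came back.

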